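# Snap a dipstick cap onto a gear case

## Robot

A 6-joint arm with a two-finger parallel gripper is mounted at the origin on a cart in front of the work surface, level with it; the furniture and walls round the work are solid. World frame = base frame: x ahead of the robot, y to its left, z up, the work surface at z = 0. Lengths are in mm, angles in rad, forces in N, time in s.
With the tool pointing down it reaches from about 350 to 975 mm from the base axis. Payload 7.1 kg.
Tool frame: the origin (TCP) lies at the very end of the fingers, on their centre line; the grasp point (between the pads) lies 19 mm behind it; z points along the fingers, y is the line along which they close (so a half turn about z gives the same grasp; the last joint's range is limited). The gripper opens to 88 mm and grips with 3 to 60 N. Pads are 20 mm wide; open, the fingers measure 115 mm over their backs; the gripper's body (75 mm by 178 mm) begins 61 mm behind the grasp point.
Start: joints at [1.085, 0.423, 1.63, -0, 1.089, -0.019], TCP at [281.237, 558.131, 193.175] pointing down, gripper open.
Joint ranges: [-3, 3], [-0.9, 2.11], [0.09, 2.58], [-1.31, 4.45], [0.11, 2.69], [-2.54, 2.54]. Speed limits (rad/s): [2.39, 2.39, 3.01, 3.14, 3.14, 3.14].

## Interface

Orientations are given as a rotation vector (axis times angle).
In Python, from workcell import * gives the robot as it stands.
- The arm moves only by the tool step_arm, never from a script. Its argument "deltas" is a list of rows, each a list of 3 entries, a list of its own where there are three numbers: the shift along the tool's x, y, z in units of 300 mm (1.0 is 300 mm), then the turn, a rotation vector about the tool's x, y, z in units of 1.5 rad (1.0 is 1.5 rad), then the gripper command: -1 is shut, 1 is fully open, values between are in proportion. In form: [[[dx, dy, dz], [rx, ry, rz], gripper], ...]. A call has 1 to 20 rows; each row is the pose to reach, as a shift and turn from the pose commanded when the call began, along the tool's axes at that moment; what a row does not reach only later rows make up. A row lasts 1/12 s, in which the tool goes at most 41.7 mm and 7.16 degrees, less where a joint would pass 70% of its speed; a pose out of reach is approached as far as the arm can. A call with a number of a shift or a turn outside -1 to 1 is refused whole. A call with a gripper value outside its range is refused whole. The fingers move at their own pace and stop on an object; the grip force is fixed at half the most. Time passes only in rows, so rows that repeat a pose let the fingers close. It gives the time, the measured TCP pose, the force, the opening and the grip force at its end, in the units of the state.
- get_obs(): the state, without advancing time (a new reading comes with each control period).
- get_image(name): name is "side" or "top" or "wrist"; returns a dict with "pixels" (420x560x3 uint8, red, green, blue), "fx", "fy", "cx", "cy" (pixels), "T" (4x4, takes a point from camera to world coordinates). Camera axes: x right, y down, z forward; pixel columns grow to the right and rows downward; lengths in mm; the calibration is good to about 2 mm. The wrist camera is an equidistant fisheye: a pixel r from the principal point sees the ray r / f radians off the axis. A picture is of the moment at which its call begins. There is no depth.
- close_job(): hands the job in; it is judged then, once.
The state is a dict: "t": time; "qpos": joint angles; "qvel": joint speeds; "joint_torque": joint torques, N m; "ee_pos": TCP position; "orientation": TCP orientation; "ft_force": force on the tool from outside, world axes, zero at the start; "moment": the same for the moment, N m; "width": finger opening in mm; "grasp_force": force on a finger pad.
Only numpy, scipy, OpenCV 4.12 (cv2) and the standard library are available. Lean on these libraries where they do the work, as an engineer would, in place of code of your own. Each camera call takes 0.05 s, during which the arm holds its last target. There are 200 camera calls.

## Task

Lift the dipstick out of its wooden stand, lower its flat blade into the slot in the gear case's filler neck, and press the cap down over the neck until it clicks. After the click keep pressing the cap firmly, with about 10 N, onto the rubber ring round the neck, and finish like that, with the gripper still on the dipstick and pressing: do not let go. Never force it (40 N is too much) and leave the pliers, the roll of tape and the screwdriver where they lie.

Things in the scene. Friction and masses are not known exactly. Their poses are not given: they have to be found in the camera images.
- dipstick: Loose rigid piece, 70 g: black round snap cap (46 mm diameter, 27 mm tall, hollow below), flat black upright grip tab on its top, flat steel blade hanging from it (14 mm wide along x, 3 mm thick along y; last 8 mm 9 x 2 mm). Origin: centre of the cap's lower rim; z up to the tab. It starts upright in the stand, blade in its slot, rim on its top. Turned half round it is the same.
- dipstick_tab (a point): Centre of the dipstick's grip tab (30 mm long along x, 12 mm thick along y, 30 mm tall), 15 mm above the cap's flat top face, 42 mm above the cap's rim. Grip it across its 12 mm; the cap's top face sticks out 17 mm on both sides of it there and can take the push of the fingertips.
- dipstick_rim (a point): Centre of the dipstick cap's lower rim (42 mm below the tab's centre), axes as the dipstick. Inside the rim runs a rounded lip with a clear opening of 32 mm; above it the cap is hollow, 24 mm deep from the rim.
- blade_tip (a point): Lower end of the dipstick's blade, on the dipstick's axis, 30 mm below the cap's rim and 72 mm below the tab's centre, axes as the dipstick.
- gear_case: Fixed grey cast housing (90 x 120 mm, top 52 mm above the bench, foot flange 114 x 136 mm) with an upright round aluminium filler neck in the middle of its top, 28 mm diameter (24 mm in the top 4 mm). Origin at the centre of its underside on the bench, z up, x along the neck's slot.
- neck_mouth (a point): Centre of the slot's mouth on top of the neck, 79 mm above the bench; z up. Slot 18 mm along x, 8 mm along y, straight down 79 mm. Four spring-loaded steel balls stand out of the neck to 37 mm across, centres 9.6 mm below the mouth: the cap's lip meets them with its rim about 6 mm below the mouth; the push rises to about 8 N (6 to 12), then falls with a click when the rim is about 12 mm below.
- seal_ring: Flat black rubber ring round the foot of the neck, 53 mm outer diameter, origin at the centre of its upper face, 18 mm below the neck's mouth; the cap's rim lands on it after the click. It gives on a spring: about 3 N when first pressed down, 3 N more for every mm, to a firm stop after 4 mm (15 N).
- stand: Fixed light wooden block, 90 mm along x, 60 mm along y, 42 mm tall, with a slot (18 mm along x, 8 mm along y) through its middle, in which the dipstick's blade stands at the start. Origin at the centre of its underside. Stand and gear case may change places, left or right.
- pliers: Bystander: pliers lying on the bench, 55 x 187 x 12 mm; origin under its middle.
- tape_roll: Bystander: roll of paper tape lying flat, 109 mm diameter, 25 mm high; origin under its middle.
- screwdriver: Bystander: short screwdriver lying along the front of the bench, 26 x 184 x 27 mm; origin under its middle.
Mind the look-alikes: they are no part of the job. There is more than one size of the dipstick; the one meant has the size given above.

How it is judged (in metres and radians):
On the way, in this order (a step that is already met when the one before it is completed fails the run):
1. the blade stands in the neck's slot, at least 15 mm deep, cap not yet snapped on (z of blade_tip in the frame of neck_mouth below -0.015 m and horizontal distance between blade_tip and neck_mouth below 0.006 m and z of dipstick_rim in the frame of neck_mouth above -0.008 m), for 0.05 s.
2. the cap has snapped over the catch balls: its rim is at least 15.5 mm below the neck's mouth, cap upright and on the neck's axis (z of dipstick_rim in the frame of neck_mouth below -0.0155 m and horizontal distance between dipstick_rim and neck_mouth below 0.004 m and angle between dipstick's own z axis and vertical below 0.12 rad), for 0.05 s.
At the end, for the whole second after the job is handed in: The cap is snapped on: its rim at least 16.5 mm below the neck's mouth (on the rubber ring), within 4 mm of the neck's axis, tilted less than 0.12 rad and at rest, while the fingers still touch the dipstick and it presses on the rubber ring with at least 5 N, all through the last second (z of dipstick_rim in the frame of neck_mouth below -0.0165 m and horizontal distance between dipstick_rim and neck_mouth below 0.004 m and angle between dipstick's own z axis and vertical below 0.12 rad and linear speed of dipstick below 0.02 m/s and contact force between dipstick and seal_ring above 5 N and contact force between the fingers and dipstick above 3 N); the arm keeps its last pose, push and grip.
It fails at once if the dipstick is forced: more than 40 N between it and the gear case (contact force between dipstick and gear_case above 40 N).
It fails at once if the pliers is pushed more than 30 mm (distance of pliers from where it was at the start of the episode above 0.03 m).
It fails at once if the roll of tape is pushed more than 30 mm (distance of tape_roll from where it was at the start of the episode above 0.03 m).
It fails at once if the screwdriver is pushed more than 30 mm (distance of screwdriver from where it was at the start of the episode above 0.03 m).
It also fails if it takes over 58 s, if anything falls off the work surface, if the arm or the gripper's body presses on something with over 40 N, if the wrist force passes 120 N, or if a joint passes its speed limit or range.

## Working session

There is one attempt and no reset: what is moved stays moved. The work goes in short steps, Python scripts to look and compute and a tool call to move; the robot and the scene stay as the last step left them, time stands still between calls to the robot, and variables do not carry over. Pictures are saved under pics/ and viewed, at most 10 in all, crops included, and the job is handed in when it is done.

Besides the shell and the picture viewer there is one more tool, called by a JSON object that holds its "api" and its "payload". step_arm: Moves the arm, as the interface text tells. Its arguments: {"type":"object","properties":{"deltas":{"type":"array","items":{"type":"array"}}},"required":["deltas"]}

```bash
mkdir -p pics; python3 - <<'E'
from workcell import *
import cv2,numpy as np,pickle
print(get_obs())
D={}
for n in("top","side"):
    i=get_image(n);D[n]=i;cv2.imwrite(f"pics/{n}0.png",i["pixels"][:,:,::-1]);print(n,i["fx"],i["fy"],i["cx"],i["cy"],np.round(i["T"],3).tolist())
pickle.dump(D,open("d0.pkl","wb"))
E
```

```text
{'t': 0.0, 'qpos': array([ 1.08502981e+00,  4.23821182e-01,  1.63067833e+00, -1.92023168e-05,
        1.08858030e+00, -1.89981494e-02]), 'qvel': array([-0.00144157, -0.00150887, -0.00167864,  0.00151975, -0.00178889,
        0.00147839]), 'joint_torque': array([-7.64376091e-05, -5.44623470e+01, -2.73661476e+01,  6.42986340e-02,
        2.26730708e-02, -1.47237884e-04]), 'ee_pos': array([280.95796102, 557.63084235, 192.41858294]), 'orientation': array([-7.26464259e-01, -3.05607906e+00,  2.26842603e-03]), 'ft_force': array([0.35682376, 0.64531688, 0.02292236]), 'moment': array([-0.03078596,  0.02854367, -0.02782123]), 'grasp_force': 0.0, 'width': 87.84571344015674}
top 493.1006897259453 493.1006897259453 269.91208404906104 213.23513058192358 [[-0.021, -0.992, 0.124, 316.992], [-1.0, 0.021, -0.005, 3.105], [0.002, -0.124, -0.992, 1233.969], [0.0, 0.0, 0.0, 1.0]]
side 531.8396251875378 531.8396251875378 274.87841453788434 197.4860770336927 [[-0.992, -0.045, 0.12, 287.483], [-0.128, 0.444, -0.887, 1399.217], [-0.013, -0.895, -0.446, 781.582], [0.0, 0.0, 0.0, 1.0]]
```

View pics/top0.png

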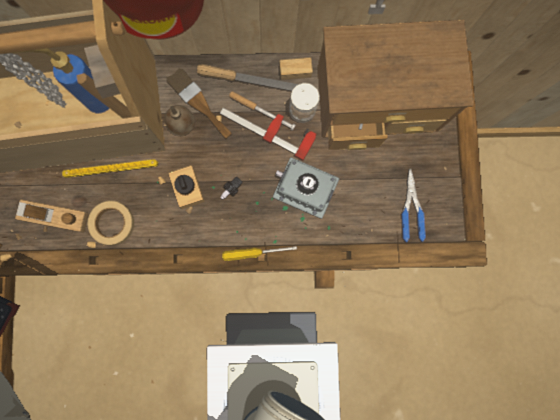

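View pics/side0.png

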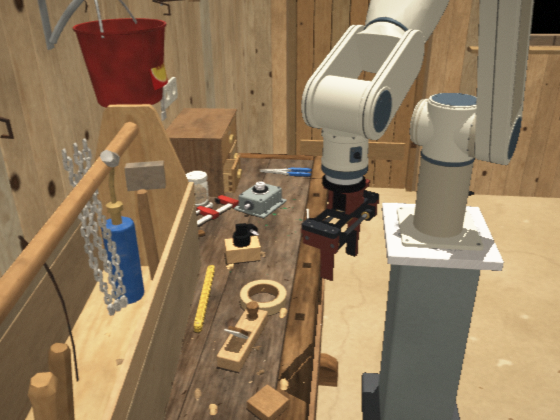

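The top view shows the wooden stand with a black cap at about (185,187), a small black object lying on the bench at (231,187), and the gear case with its neck and ring at (307,185). The tape is at (110,222), the screwdriver at (260,254) and the pliers at (413,205). In the side view the stand is at (243,248) and the gear case at (262,197).

Dipstick candidates: (185,187) upright in the stand, and (231,187) lying down. The first fits because it stands upright in the stand. I'll check both in an enlarged crop.

```bash
python3 - <<'E'
import cv2,numpy as np
t=cv2.imread("pics/top0.png");s=cv2.imread("pics/side0.png")
a=cv2.resize(t[150:225,155:350],(780,300),interpolation=cv2.INTER_CUBIC)
b=cv2.resize(s[170:275,205:301],(274,300),interpolation=cv2.INTER_CUBIC)
c=cv2.resize(s[215:270,215:275],(327,300),interpolation=cv2.INTER_CUBIC)
o=np.zeros((600,780,3),np.uint8);o[:300]=a;o[300:,:274]=b;o[300:,280:607]=c
cv2.imwrite("pics/crop0.png",o)
E
```

```text
(no output)
```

View pics/crop0.png

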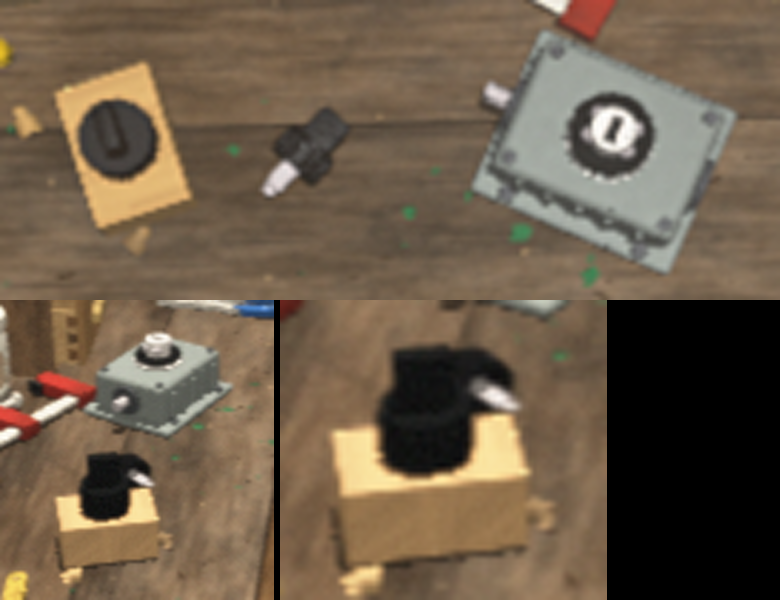

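The stand's piece at top (185,187) is the wanted one: full size, upright, tab along the stand's long side. The one at (231,187) lies down and is clearly smaller, so it is the decoy. The neck slot shows at about (307,183). Next I'll measure.

```bash
cat > h.py <<'E'
import numpy as np,cv2
from scipy.spatial.transform import Rotation as R
def ray(im,px,fish=False):
    px=np.atleast_2d(np.asarray(px,float));u=(px-[im["cx"],im["cy"]])/[im["fx"],im["fy"]]
    if fish:
        r=np.linalg.norm(u,axis=1,keepdims=True)+1e-12
        d=np.hstack([u/r*np.sin(r),np.cos(r)])
    else: d=np.hstack([u,np.ones((len(u),1))])
    return im["T"][:3,3],d@im["T"][:3,:3].T
def onplane(im,px,z,fish=False):
    o,d=ray(im,px,fish);return o+d*((z-o[2])/d[:,2])[:,None]
def proj(im,P,fish=False):
    p=(np.atleast_2d(P)-im["T"][:3,3])@im["T"][:3,:3]
    if fish:
        n=np.linalg.norm(p[:,:2],axis=1,keepdims=True);u=p[:,:2]/n*np.arctan2(n,p[:,2:])
    else: u=p[:,:2]/p[:,2:]
    return u*[im["fx"],im["fy"]]+[im["cx"],im["cy"]]
def big(mask,near):
    cs,_=cv2.findContours(mask.astype(np.uint8),cv2.RETR_EXTERNAL,cv2.CHAIN_APPROX_NONE)
    cs=[c for c in cs if cv2.contourArea(c)>30]
    return min(cs,key=lambda c:np.linalg.norm(c[:,0].mean(0)-near))
E
python3 - <<'E'
import pickle;from h import *
D=pickle.load(open("d0.pkl","rb"));im=D["top"];p=im["pixels"].astype(int);v=p.max(2)
yy,xx=np.mgrid[:420,:560]
def rect(c,z):
    w=onplane(im,c[:,0],z)[:,:2].astype(np.float32);return cv2.minAreaRect(w)
wood=(p[...,0]>170)&(p[...,0]-p[...,2]>50)&(abs(xx-185)<25)&(abs(yy-187)<28)
print("stand",rect(big(wood,[185,187]),42))
cap=(v<85)&(abs(xx-185)<14)&(abs(yy-187)<16)
print("cap",rect(big(cap,[184,185]),69))
ring=(v<75)&(abs(xx-307)<14)&(abs(yy-184)<14)
print("ring",rect(big(ring,[307,184]),61))
g=(abs(p[...,0]-p[...,2])<25)&(p[...,1]>=p[...,0]-2)&(v>90)&(abs(xx-307)<35)&(abs(yy-188)<35)
print("case",rect(big(g,[307,188]),20))
E
```

```text
stand ((537.568359375, 204.01243591308594), (88.76102447509766, 60.13335418701172), 17.882347106933594)
cap ((536.1965942382812, 201.87071228027344), (46.726322174072266, 42.26487731933594), 44.05023956298828)
ring ((533.8740234375, -94.97174072265625), (45.93674850463867, 46.70090103149414), 88.36746978759766)
case ((531.6373901367188, -93.35735321044922), (133.39694213867188, 112.38420867919922), 64.78470611572266)
```

```bash
cat >> h.py <<'E'
def delta(target,yaw_y=None):
    """units for step_arm: target TCP, tool down, tool y axis at yaw_y deg"""
    from workcell import get_obs
    o=get_obs();Q=R.from_rotvec(o["orientation"]);d=Q.inv().apply(np.array(target)-o["ee_pos"])/300
    if yaw_y is None: return np.round(d,4)
    y=np.array([np.cos(np.radians(yaw_y)),np.sin(np.radians(yaw_y)),0]);z=np.array([0,0,-1.])
    T=R.from_matrix(np.c_[np.cross(y,z),y,z])
    return np.round(d,4),np.round((Q.inv()*T).as_rotvec()/1.5,4)
E
python3 - <<'E'
import pickle;from h import *
D=pickle.load(open("d0.pkl","rb"));t=D["top"]
for z in(0,100,150):print(z,onplane(t,[[162,150],[112,0],[155,95]],z)[:,:2].round().tolist(), onplane(D["side"],[[193,262],[190,187]],z)[:,:2].round().tolist())
print(delta([370,330,260],107.9))
E
```

```text
0 [[640.0, 270.0], [1052.0, 405.0], [787.0, 289.0]] [[666.0, 249.0], [800.0, -205.0]]
100 [[614.0, 248.0], [993.0, 373.0], [749.0, 266.0]] [[618.0, 396.0], [735.0, -0.0]]
150 [[601.0, 238.0], [963.0, 356.0], [730.0, 254.0]] [[593.0, 470.0], [702.0, 103.0]]
(array([-0.6065, -0.5445, -0.2243]), array([-9.000e-04, -4.000e-04, -5.195e-01]))
```

{"api": "step_arm", "payload": {"deltas": [[[-0.6065,-0.5445,-0.2243],[0,0,-0.52],0],[[-0.6065,-0.5445,-0.2243],[0,0,-0.52],0],[[-0.6065,-0.5445,-0.2243],[0,0,-0.52],0],[[-0.6065,-0.5445,-0.2243],[0,0,-0.52],0],[[-0.6065,-0.5445,-0.2243],[0,0,-0.52],0],[[-0.6065,-0.5445,-0.2243],[0,0,-0.52],0],[[-0.6065,-0.5445,-0.2243],[0,0,-0.52],0],[[-0.6065,-0.5445,-0.2243],[0,0,-0.52],0],[[-0.6065,-0.5445,-0.2243],[0,0,-0.52],0]]}}

```text
t: 0.85
ee_pos: [370.4, 330.1, 260.5]
orientation: [-0.485, 3.104, 0.001]
ft_force: [0.2, 0.0, -0.2]
width: 43.5
grasp_force: 0.0
```

```bash
python3 - <<'E'
from workcell import *;from h import *
print(get_obs()["ee_pos"],delta([530,200,230],107.9))
i=get_image("wrist");print(i["T"].round(2).tolist(),i["fx"])
E
```

```text
[370.40340104 330.08652277 260.53597511] (array([-0.3745, -0.5752,  0.1016]), array([ 0.0003,  0.0002, -0.0018]))
[[-0.3, 0.92, 0.25, 303.67], [0.95, 0.29, 0.08, 307.66], [0.0, 0.26, -0.97, 451.52], [0.0, 0.0, 0.0, 1.0]] 325.19226210127806
```

{"api": "step_arm", "payload": {"deltas": [[[-0.3745,-0.5752,0.1],[0,0,0],0],[[-0.3745,-0.5752,0.1],[0,0,0],0],[[-0.3745,-0.5752,0.1],[0,0,0],0],[[-0.3745,-0.5752,0.1],[0,0,0],0],[[-0.3745,-0.5752,0.1],[0,0,0],0],[[-0.3745,-0.5752,0.1],[0,0,0],0],[[-0.3745,-0.5752,0.1],[0,0,0],0],[[-0.3745,-0.5752,0.1],[0,0,0],0]]}}

```text
t: 1.57
ee_pos: [529.5, 201.8, 229.4]
orientation: [0.489, -3.101, -0.0]
ft_force: [-0.2, 0.6, -0.5]
width: 44.0
grasp_force: 0.0
```

```bash
python3 - <<'E'
from workcell import *;from h import *;import pickle
print(get_obs()["ee_pos"])
i=get_image("wrist");pickle.dump(i,open("w1.pkl","wb"))
print(proj(i,[[537,203,69],[537,203,99]],True))
cv2.imwrite("pics/w1.png",i["pixels"][:,:,::-1])
E
```

```text
[529.49355464 201.78839175 229.43107129]
[[277.00163355 200.07433251]
 [276.99377619 206.41871687]]
```

View pics/w1.png

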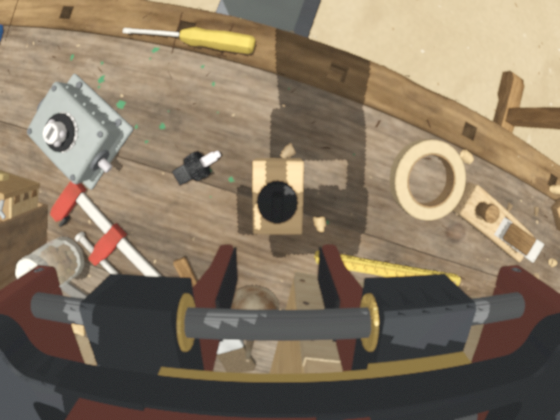

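The wrist view shows the stand at (277,197) with its edges aligned to the image, the black cap at (278,203), and the fingers at (230,255) and (330,255). I'll measure the cap, the tab and the stand's angle.

```bash
python3 - <<'E'
from h import *;import pickle
i=pickle.load(open("w1.pkl","rb"));p=i["pixels"].astype(int);v=p.max(2)
yy,xx=np.mgrid[:420,:560]
cap=(v<50)&(abs(xx-277)<24)&(abs(yy-202)<26)
c=big(cap,[277,202]);w=onplane(i,c[:,0],69,True)[:,:2].astype(np.float32);print("cap",len(c),cv2.minEnclosingCircle(w),w.min(0),w.max(0))
wood=(p[...,0]-p[...,2]>35)&(v>80)&(abs(xx-277)<27)&(yy>155)&(yy<240)|cap
wood=cv2.morphologyEx(wood.astype(np.uint8),cv2.MORPH_OPEN,np.ones((3,3)))
c=big(wood,[277,200]);w=onplane(i,c[:,0],42,True)[:,:2].astype(np.float32);print("stand",cv2.minAreaRect(w),cv2.boundingRect(c))
cr=p[150:250,225:330].astype(np.uint8)[:,:,::-1];cr=cv2.convertScaleAbs(cr,alpha=2.5)
cv2.imwrite("pics/w1c.png",cv2.resize(cr,(630,600),interpolation=cv2.INTER_CUBIC))
E
```

```text
cap 119 ((538.8370361328125, 203.59017944335938), 22.621841430664062) [516.70874 182.65402] [561.3163  224.86304]
stand ((541.0624389648438, 204.15830993652344), (101.82195281982422, 63.7269287109375), 17.78449249267578) (251, 156, 53, 84)
```

View pics/w1c.png

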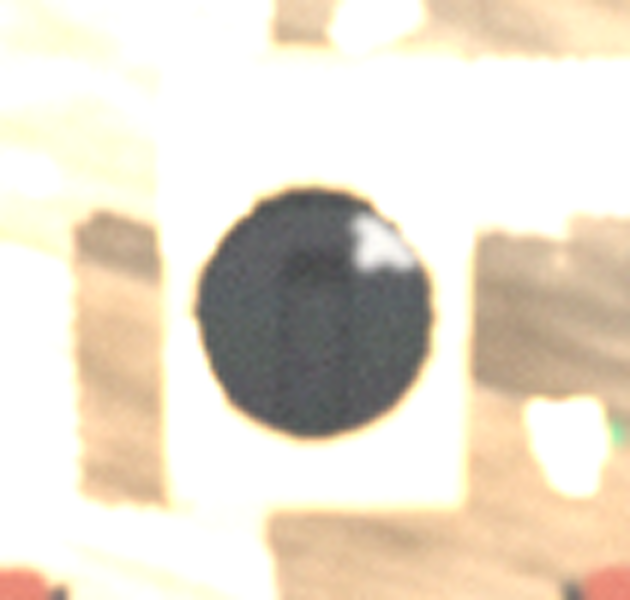

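The tab runs vertically in the crop (crop x 280–350), parallel to the stand's edges, so the yaw is right. I'll use a centre of (538,203.4).

```bash
python3 - <<'E'
from h import *
print(delta([538,203.4,72],107.85))
E
```

```text
(array([-0.0297, -0.005 ,  0.5262]), array([ 0.0002, -0.0009,  0.0017]))
```

{"api": "step_arm", "payload": {"deltas": [[[-0.029,-0.005,0.15],[0,0,0],0],[[-0.029,-0.005,0.3],[0,0,0],0],[[-0.029,-0.005,0.37],[0,0,0],0],[[-0.029,-0.005,0.37],[0,0,0],0],[[-0.029,-0.005,0.37],[0,0,0],0],[[-0.029,-0.005,0.37],[0,0,0],0]]}}

```text
t: 2.12
ee_pos: [539.6, 203.4, 121.3]
orientation: [-0.492, 3.101, 0.001]
ft_force: [0.3, 0.3, 0.2]
width: 43.6
grasp_force: 0.0
```

```bash
python3 - <<'E'
from workcell import *;from h import *;import pickle
print(get_obs()["ee_pos"],delta([538,203.4,72],107.85))
for k in range(1):
    i=get_image("wrist")
p=i["pixels"];print(get_obs()["ee_pos"],proj(i,[[538,203.4,69],[538,203.4,99]],True))
cv2.imwrite("pics/w2.png",cv2.convertScaleAbs(p[:,:,::-1],alpha=1.8))
E
```

```text
[539.61626186 203.44340938 121.26521755] (array([0.0055, 0.0015, 0.1642]), array([0.0001, 0.0014, 0.002 ]))
[540.22074485 203.36700081 121.82834933] [[279.04312104 218.42805517]
 [279.28219659 230.35451056]]
```

View pics/w2.png

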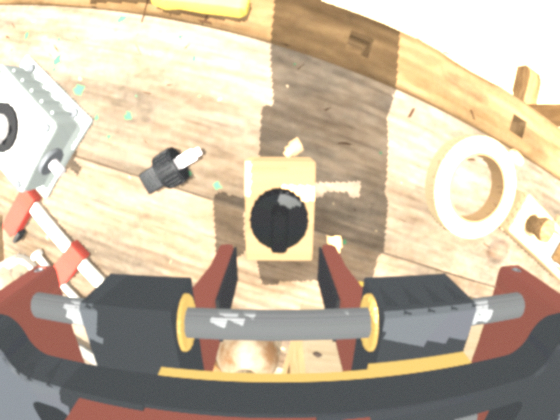

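The wrist view shows the cap at (279,217) with the tab upright, centred between the fingers (230 and 328) and where predicted. I'll descend.

{"api": "step_arm", "payload": {"deltas": [[[0.005,0.001,0.08],[0,0,0],0],[[0.005,0.001,0.13],[0,0,0],0],[[0.005,0.001,0.155],[0,0,0],0],[[0.005,0.001,0.167],[0,0,0],0],[[0.005,0.001,0.167],[0,0,0],0],[[0.005,0.001,0.167],[0,0,0],0]]}}

```text
t: 2.67
ee_pos: [538.4, 202.3, 70.6]
orientation: [-0.49, 3.101, 0.001]
ft_force: [1.0, 0.9, 0.2]
width: 44.1
grasp_force: 0.0
```

{"api": "step_arm", "payload": {"deltas": [[[0,0,0],[0,0,0],-1],[[0,0,0],[0,0,0],-1],[[0,0,0],[0,0,0],-1],[[0,0,0],[0,0,0],-1],[[0,0,0],[0,0,0],-1],[[0,0,0],[0,0,0],-1]]}}

```text
t: 3.17
ee_pos: [537.9, 202.3, 70.2]
orientation: [-0.489, 3.102, 0.001]
ft_force: [-3.1, 2.8, 16.2]
width: 7.5
grasp_force: 7.9
```

{"api": "step_arm", "payload": {"deltas": [[[0,0,0],[0,0,0],-1],[[0,0,0],[0,0,0],-1],[[0,0,0],[0,0,0],-1]]}}

```text
t: 3.42
ee_pos: [538.4, 202.8, 70.8]
orientation: [-0.489, 3.101, 0.002]
ft_force: [-3.1, 3.3, 10.1]
width: 0.7
grasp_force: 5.3
```

```bash
python3 - <<'E'
from workcell import *;from h import *
print(get_obs());i=get_image("wrist")
cv2.imwrite("pics/w3.png",cv2.convertScaleAbs(cv2.resize(i["pixels"][180:300,200:360,::-1],(800,600)),alpha=2))
E
```

```text
{'t': 3.4167, 'qpos': array([ 3.39114369e-01,  5.17291646e-01,  1.81898524e+00,  9.63377655e-04,
        8.02841212e-01, -1.54537941e+00]), 'qvel': array([-6.51018341e-05,  3.40543952e-04,  2.98742675e-03,  1.92404594e-03,
        9.35176864e-04, -3.19182216e-04]), 'joint_torque': array([-1.74306896e+00, -4.80467212e+01, -1.88368714e+01, -6.88422471e-01,
       -3.53534846e-01, -3.27085523e-03]), 'ee_pos': array([538.44917905, 202.80081381,  70.82150039]), 'orientation': array([-4.89340055e-01,  3.10091157e+00,  1.77504123e-03]), 'ft_force': array([-3.07552857,  3.32582204, 10.0768847 ]), 'moment': array([5.50917964e-01, 4.55628529e-01, 1.65177753e-04]), 'grasp_force': 5.257971002720296, 'width': 0.6982256698743511}
```

View pics/w3.png

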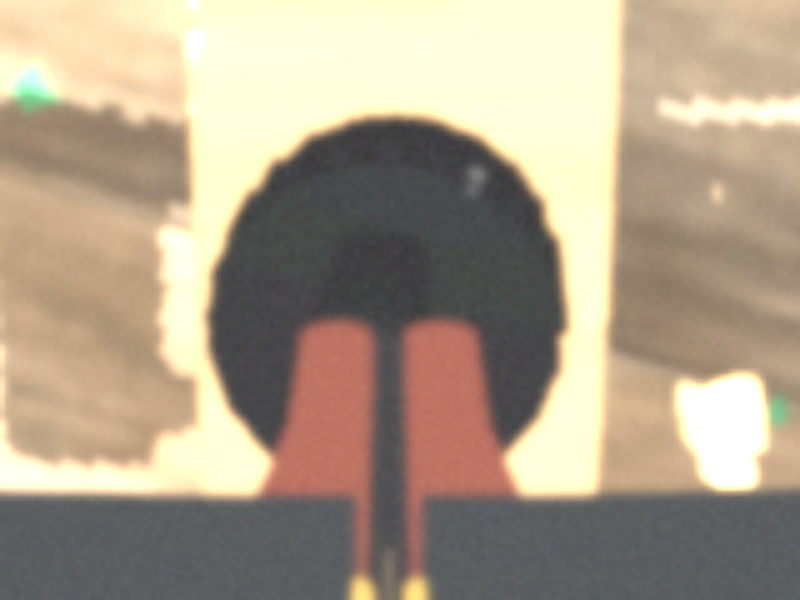

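The image shows the cap at crop (388,300). The closed fingers' tips end at crop row 320, and the tab's near face shows at rows 235–320 in front of them. The fingers look as if they are standing on the tab. I'll check where the tips are.

```bash
python3 - <<'E'
from workcell import *;from h import *
o=get_obs();i=get_image("wrist");Q=R.from_rotvec(o["orientation"]);print(Q.as_matrix().round(3).tolist(),i["T"].round(3).tolist())
f=lambda P:((proj(i,P,True)-[200,180])*5).round().tolist()
e=o["ee_pos"]
nx=Q.as_matrix()[:,0]  # tool x
s=-1 if nx[0]>0 else 1
for z in(70.8,85,100):
    c=np.array([e[0],e[1],z]);print(z,f([c,c+s*10*nx]))
a=np.array([-np.cos(.311),-np.sin(.311),0])
c0=np.array([538,203.4,0])
print("cap near rim z42,z69",f([c0+[0,0,42]+23*a,c0+[0,0,69]+23*a]),"tab near z69,z99",f([c0+[0,0,69]+15*a,c0+[0,0,99]+15*a,c0+[0,0,99]-15*a]))
E
```

```text
[[-0.951, -0.308, 0.002], [-0.308, 0.951, 0.002], [-0.002, 0.001, -1.0]] [[-0.308, 0.918, 0.251, 471.379], [0.951, 0.297, 0.082, 179.98], [0.001, 0.264, -0.965, 261.629], [0.0, 0.0, 0.0, 1.0]]
70.8 [[394.0, 318.0], [394.0, 242.0]]
85 [[394.0, 360.0], [394.0, 279.0]]
100 [[395.0, 412.0], [395.0, 325.0]]
cap near rim z42,z69 [[398.0, 88.0], [400.0, 135.0]] tab near z69,z99 [[400.0, 198.0], [402.0, 276.0], [401.0, 528.0]]
```

{"api": "step_arm", "payload": {"deltas": [[[0,0,-0.01],[0,0,0],-0.4],[[0,0,-0.01],[0,0,0],-0.1],[[0,0,-0.01],[0,0,0],-0.1],[[0,0,-0.01],[0,0,0],-0.1],[[0,0,-0.01],[0,0,0],-0.1]]}}

```text
t: 3.93
ee_pos: [537.3, 201.7, 72.1]
orientation: [0.49, -3.103, 0.0]
ft_force: [0.0, 0.6, 0.7]
width: 30.6
grasp_force: 0.0
```

```bash
python3 - <<'E'
from workcell import *;from h import *;import pickle
i=get_image("wrist");s=get_image("side");pickle.dump((i,s,get_obs()),open("d4.pkl","wb"))
a=cv2.convertScaleAbs(cv2.resize(i["pixels"][180:280,220:340,::-1],(500,416),interpolation=cv2.INTER_CUBIC),alpha=2)
b=cv2.resize(s["pixels"][200:270,215:265,::-1],(297,416),interpolation=cv2.INTER_CUBIC)
cv2.imwrite("pics/c4.png",np.hstack([a,b]));e=get_obs()["ee_pos"];print(e,proj(s,[e,e+[0,0,28]]))
E
```

```text
[537.30438819 201.77800913  72.09131038] [[242.79240104 232.21688021]
 [242.3632179  222.98179056]]
```

View pics/c4.png

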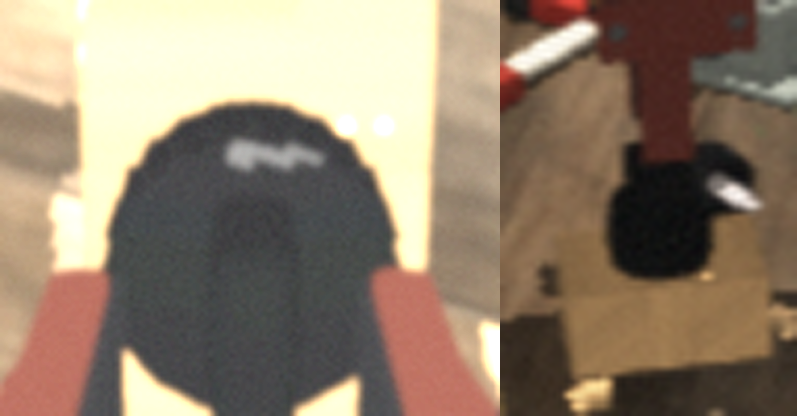

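The wrist crop shows the tab (crop x 213–300) centred between the fingers (110, 375). The side crop shows the fingertips at about row 227, level with the tab's top and 25–28 mm higher than the reported TCP. So the fingers closed on top of the tab. I'll open a bit more, then lower carefully with the force as guide.

{"api": "step_arm", "payload": {"deltas": [[[0,0,0],[0,0,0],-0.1],[[0,0,0.015],[0,0,0],-0.1],[[0,0,0.025],[0,0,0],-0.1],[[0,0,0.035],[0,0,0],-0.1],[[0,0,0.04],[0,0,0],-0.1],[[0,0,0.04],[0,0,0],-0.1]]}}

```text
t: 4.53
ee_pos: [537.1, 201.8, 59.7]
orientation: [0.49, -3.102, 0.0]
ft_force: [0.7, -0.5, -0.2]
width: 39.5
grasp_force: 0.0
```

{"api": "step_arm", "payload": {"deltas": [[[0,0,0.015],[0,0,0],-0.1],[[0,0,0.025],[0,0,0],-0.1],[[0,0,0.03],[0,0,0],-0.1],[[0,0,0.03],[0,0,0],-0.1],[[0,0,0.03],[0,0,0],-0.1]]}}

```text
t: 4.95
ee_pos: [537.4, 201.9, 51.3]
orientation: [0.49, -3.103, 0.0]
ft_force: [0.3, 0.2, -0.1]
width: 39.6
grasp_force: 0.0
```

{"api": "step_arm", "payload": {"deltas": [[[0,0,0.005],[0,0,0],-0.1],[[0,0,0.01],[0,0,0],-0.1],[[0,0,0.012],[0,0,0],-0.1],[[0,0,0.012],[0,0,0],-0.1],[[0,0,0.012],[0,0,0],-0.1]]}}

```text
t: 5.37
ee_pos: [537.5, 201.9, 47.8]
orientation: [0.49, -3.103, 0.0]
ft_force: [0.4, -0.3, 0.4]
width: 39.6
grasp_force: 0.0
```

{"api": "step_arm", "payload": {"deltas": [[[0,0,0.004],[0,0,0],-0.1],[[0,0,0.008],[0,0,0],-0.1],[[0,0,0.01],[0,0,0],-0.1],[[0,0,0.01],[0,0,0],-0.1]]}}

```text
t: 5.7
ee_pos: [537.3, 201.9, 44.6]
orientation: [0.49, -3.103, 0.0]
ft_force: [-0.3, -0.0, 0.5]
width: 39.4
grasp_force: 0.0
```

{"api": "step_arm", "payload": {"deltas": [[[0,0,0.003],[0,0,0],-0.1],[[0,0,0.006],[0,0,0],-0.1],[[0,0,0.007],[0,0,0],-0.1],[[0,0,0.007],[0,0,0],-0.1]]}}

```text
t: 6.03
ee_pos: [537.4, 201.9, 42.5]
orientation: [0.49, -3.103, 0.0]
ft_force: [0.8, -0.2, -0.4]
width: 39.7
grasp_force: 0.0
```

Close now; centre z is near cap top by the tab-top contact (70.8 − 30 ≈ 41).

{"api": "step_arm", "payload": {"deltas": [[[0,0,0],[0,0,0],-0.6],[[0,0,0],[0,0,0],-1],[[0,0,0],[0,0,0],-1],[[0,0,0],[0,0,0],-1],[[0,0,0],[0,0,0],-1],[[0,0,0],[0,0,0],-1]]}}

```text
t: 6.53
ee_pos: [537.5, 201.9, 42.7]
orientation: [-0.49, 3.103, 0.0]
ft_force: [-0.4, 0.4, -0.3]
width: 11.8
grasp_force: 30.0
```

{"api": "step_arm", "payload": {"deltas": [[[0,0,-0.05],[0,0,0],-1],[[0,0,-0.12],[0,0,0],-1],[[0,0,-0.22],[0,0,0],-1],[[0,0,-0.32],[0,0,0],-1],[[0,0,-0.4],[0,0,0],-1],[[0,0,-0.4],[0,0,0],-1],[[0,0,-0.4],[0,0,0],-1]]}}

```text
t: 7.12
ee_pos: [538.3, 202.2, 163.9]
orientation: [-0.49, 3.1, 0.001]
ft_force: [0.5, -0.7, -0.6]
width: 11.7
grasp_force: 30.0
```

```bash
python3 - <<'E'
from workcell import *;from h import *
o=get_obs();print(o["width"],o["ee_pos"],delta([530,-60,163],64.8),delta([470,40,163]))
E
```

```text
11.744598252506247 [538.28985404 202.17338701 163.90837199] (array([ 0.2956, -0.8229,  0.0021]), array([0.0008, 0.0019, 0.502 ])) [ 0.3831 -0.4441  0.0019]
```

{"api": "step_arm", "payload": {"deltas": [[[0.04,-0.12,0],[0,0,0.08],-1],[[0.09,-0.24,0],[0,0,0.16],-1],[[0.13,-0.36,0],[0,0,0.24],-1],[[0.17,-0.48,0],[0,0,0.32],-1],[[0.21,-0.6,0],[0,0,0.4],-1],[[0.25,-0.7,0],[0,0,0.47],-1],[[0.25,-0.7,0],[0,0,0.502],-1],[[0.25,-0.7,0],[0,0,0.502],-1],[[0.25,-0.7,0],[0,0,0.502],-1]]}}

```text
t: 7.87
ee_pos: [529.8, -21.1, 161.3]
orientation: [-0.684, -3.064, 0.0]
ft_force: [-0.2, 0.3, 0.3]
width: 12.2
grasp_force: 30.0
```

```bash
python3 - <<'E'
from workcell import *;from h import *;import pickle
i=get_image("wrist");t=get_image("top");o=get_obs();pickle.dump((i,t,o),open("d5.pkl","wb"))
print(o["ee_pos"],o["width"],proj(i,[533,-95,79],True))
a=cv2.resize(i["pixels"][:,:,::-1],(560,420))
q=proj(i,[533,-95,79],True)[0].round().astype(int)
b=i["pixels"][max(q[1]-30,0):q[1]+30,max(q[0]-35,0):q[0]+35,::-1]
b=cv2.resize(b,(240,206),interpolation=cv2.INTER_CUBIC)
c=cv2.resize(t["pixels"][165:205,285:331,::-1],(240,209),interpolation=cv2.INTER_CUBIC)
o=np.zeros((420,800,3),np.uint8);o[:,:560]=a;o[:206,560:]=b;o[208:417,560:]=c;cv2.imwrite("pics/c5.png",o)
E
```

```text
[530.27799429 -20.25261526 161.76313795] 11.893397484905211 [[205.5439228 247.2212938]]
```

View pics/c5.png

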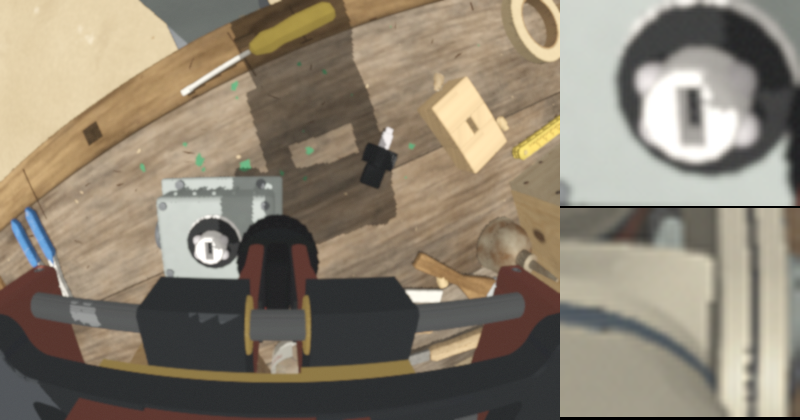

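The slot is visible at about px (208,248), upright in the image, so its yaw matches the tool. The held cap is at about (278,245) and the stand is now empty at (465,122). I'll measure the neck and the cap rim through the same camera.

```bash
python3 - <<'E'
from h import *;import pickle
from scipy.optimize import least_squares
i,t,o=pickle.load(open("d5.pkl","rb"));p=i["pixels"].astype(int);v=p.max(2);g=p.sum(2)/3
yy,xx=np.mgrid[:420,:560]
# slot
x0,y0=198,236
print(g[y0:y0+28:1,x0:x0+24].astype(int))
# ring: dark annulus outer
ring=(v<75)&(abs(xx-212)<29)&(abs(yy-242)<32)&(xx<241)
cs,_=cv2.findContours(ring.astype(np.uint8),cv2.RETR_EXTERNAL,cv2.CHAIN_APPROX_NONE);c=max(cs,key=cv2.contourArea)[:,0]
w=onplane(i,c,61,True)[:,:2]
def fit(w,r):
    s=least_squares(lambda q:np.hypot(*(w-q).T)-r,w.mean(0),loss="soft_l1");return s.x.round(2),np.abs(s.fun).mean().round(2)
m=c[:,0]<232
print("ring",len(c),fit(w[m],26.5))
e=o["ee_pos"];cap=(v<60)&(xx>225)&(xx<335)&(yy>205)&(yy<243)
pts=[]
for col in range(246,312):
    r=np.where(cap[:,col])[0]
    if len(r):pts.append((col,r[0]-.5))
pts=np.array(pts);print(pts[::6].tolist())
print("rim",fit(onplane(i,pts,e[2]-.7,True)[:,:2],23),"ee",e)
E
```

```text
[[177 170 161 161 171 180 188 191 190 191 191 190 188 185 181 174 169 165
  163 163 161 157 152 147]
 [201 192 184 183 192 204 216 221 220 222 222 221 218 210 198 185 175 168
  165 163 161 158 153 150]
 [214 204 199 205 219 234 248 252 253 253 253 252 250 237 214 193 179 172
  168 167 163 160 156 154]
 [221 213 219 232 248 254 255 255 255 255 255 255 255 253 223 194 180 175
  172 170 167 164 160 158]
 [227 229 242 253 255 255 255 255 255 255 255 255 255 253 226 197 183 178
  174 172 168 166 163 161]
 [236 248 255 255 255 255 255 252 251 250 246 245 244 238 225 211 194 182
  177 175 171 166 164 164]
 [247 255 255 255 255 255 244 218 208 201 189 185 188 197 217 227 210 187
  181 177 173 169 165 163]
 [254 255 255 255 255 255 236 193 168 153 121 100 114 156 211 239 227 198
  184 181 177 173 168 163]
 [255 255 255 255 255 255 237 193 161 142 102  70  87 142 210 245 241 210
  187 182 180 176 172 166]
 [255 255 255 255 255 255 239 196 163 141 103  71  84 129 194 233 235 209
  185 182 182 179 175 168]
 [255 255 255 255 255 255 241 200 165 144 105  71  79 115 172 209 213 196
  184 182 182 18
[... 1350 characters left out ...]
255 255 253 250 250 251 251 249 249 253 255 255
  255 253 232 197 150 109]
 [ 92  86 112 159 205 237 252 254 254 255 255 255 255 255 255 255 255 255
  251 227 187 139  97  74]
 [129  99  87 105 148 188 215 228 236 244 252 254 255 255 253 249 242 235
  217 180 128  91  72  68]
 [171 146 120 101 100 123 147 165 180 197 214 226 231 228 219 204 189 176
  154 117  84  70  69  67]]
ring 238 (array([539.8 , -93.26]), np.float64(4.98))
[[246.0, 232.5], [252.0, 224.5], [258.0, 220.5], [264.0, 218.5], [270.0, 215.5], [276.0, 215.5], [282.0, 214.5], [288.0, 215.5], [294.0, 218.5], [300.0, 222.5], [306.0, 227.5]]
rim (array([534.32, -22.82]), np.float64(0.27)) ee [530.27799429 -20.25261526 161.76313795]
```

```bash
python3 - <<'E'
from h import *;import pickle
i,t,o=pickle.load(open("d5.pkl","rb"))
m=onplane(i,[208.8,250],79,True)[0];print("mouth",m)
Q=R.from_rotvec(o["orientation"]).as_matrix();off=Q.T@(np.array([534.32,-22.82,0])-[*o["ee_pos"][:2],0]);print("rim in tool",off,Q.round(3).tolist())
tgt=m-Q@[off[0],off[1],0];print("ee target",tgt)
tgt2=tgt+55*Q[:,1];tgt2[2]=124;print(tgt2,delta(tgt2,64.8))
E
```

```text
mouth [536.64464536 -93.53277452  79.        ]
rim in tool [-4.74895843 -0.61369274 -0.0070467 ] [[-0.906, 0.424, -0.002], [0.424, 0.906, 0.0], [0.002, -0.0, -1.0]]
ee target [532.60265096 -90.96539132  79.00704669]
[555.89831259 -41.14259081 124.        ] (array([-0.1071, -0.0268,  0.1257]), array([-0.0003, -0.001 ,  0.0016]))
```

{"api": "step_arm", "payload": {"deltas": [[[-0.05,-0.013,0.06],[0,0,0],-1],[[-0.107,-0.027,0.12],[0,0,0],-1],[[-0.107,-0.027,0.125],[0,0,0],-1],[[-0.107,-0.027,0.125],[0,0,0],-1],[[-0.107,-0.027,0.125],[0,0,0],-1]]}}

```text
t: 8.38
ee_pos: [555.8, -41.0, 125.1]
orientation: [-0.683, -3.065, 0.0]
ft_force: [0.3, 0.0, 0.1]
width: 12.2
grasp_force: 30.0
```

```bash
python3 - <<'E'
from workcell import *;from h import *;import pickle
i=get_image("wrist");o=get_obs();pickle.dump((i,o),open("d6.pkl","wb"));print(o["ee_pos"])
p=i["pixels"].astype(int);v=p.max(2)
print(proj(i,[[536.6,-93.5,79],[552,-39,123]],True))
b=cv2.resize(i["pixels"][190:290,170:330,::-1],(800,500),interpolation=cv2.INTER_CUBIC);cv2.imwrite("pics/c6.png",b)
E
```

```text
[556.08769701 -41.07077771 125.57174202]
[[205.59752477 228.25480848]
 [277.61001008 235.52459608]]
```

View pics/c6.png

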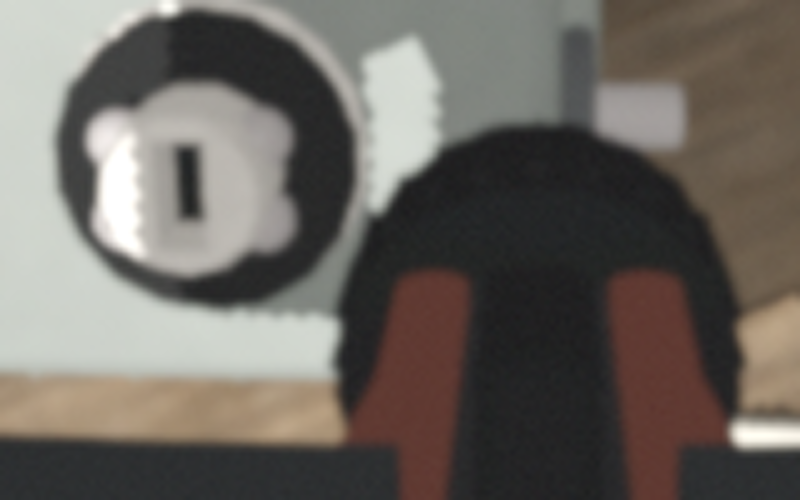

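This sharp view shows the slot centred at about px (205.6,228.8), matching the earlier estimate to 0.5 px, with the four balls, the neck and the ring round it. The held cap's near edge is at (280,215). I'll refit the rim and work out the move.

```bash
python3 - <<'E'
from h import *;import pickle
from scipy.optimize import least_squares
i,o=pickle.load(open("d6.pkl","rb"));p=i["pixels"].astype(int);v=p.max(2);e=o["ee_pos"];Q=R.from_rotvec(o["orientation"]).as_matrix()
m=onplane(i,[205.6,228.8],79,True)[0]
pts=[]
for col in range(254,306):
    r=np.where((v[205:245,col]<62))[0]
    if len(r):pts.append((col,204.5+r[0]))
pts=np.array(pts);w=onplane(i,pts,e[2]-.7,True)[:,:2]
s=least_squares(lambda q:np.hypot(*(w-q).T)-23,e[:2],loss="soft_l1");rim=np.r_[s.x,0]
off=Q.T@(rim-[e[0],e[1],0]);print("mouth",m,"rim",rim,np.abs(s.fun).mean(),"off",off)
tgt=m-Q@[off[0],off[1],0];tgt[2]=124;print(tgt,delta(tgt,64.8))
E
```

```text
mouth [536.99099282 -93.71272495  79.        ] rim [560.30991259 -42.79831848   0.        ] 0.2863114044463945 off [-4.55624679e+00  2.28288589e-01 -9.56915172e-04]
[532.7687774  -91.98518433 124.        ] (array([-0.0017, -0.1867,  0.0052]), array([ 0.    , -0.0001,  0.0009]))
```

{"api": "step_arm", "payload": {"deltas": [[[0,-0.1,0],[0,0,0],-1],[[0,-0.187,0],[0,0,0],-1],[[-0.001,-0.187,0],[0,0,0],-1],[[-0.001,-0.187,0],[0,0,0],-1],[[-0.001,-0.187,0],[0,0,0],-1]]}}

```text
t: 8.85
ee_pos: [533.3, -92.4, 126.0]
orientation: [0.685, 3.064, 0.001]
ft_force: [0.1, 1.0, -0.7]
width: 12.2
grasp_force: 30.0
```

{"api": "step_arm", "payload": {"deltas": [[[0,0,0.01],[0,0,0],-1],[[0,0,0.02],[0,0,0],-1],[[0,0,0.03],[0,0,0],-1],[[0,0,0.04],[0,0,0],-1],[[0,0,0.05],[0,0,0],-1],[[0,0,0.06],[0,0,0],-1],[[0,0,0.06],[0,0,0],-1]]}}

```text
t: 9.43
ee_pos: [532.4, -92.7, 106.3]
orientation: [-0.685, -3.065, 0.0]
ft_force: [-0.1, 0.0, -0.3]
width: 12.2
grasp_force: 30.0
```

{"api": "step_arm", "payload": {"deltas": [[[0,0,0.01],[0,0,0],-1],[[0,0,0.02],[0,0,0],-1],[[0,0,0.03],[0,0,0],-1],[[0,0,0.03],[0,0,0],-1]]}}

```text
t: 9.77
ee_pos: [532.4, -92.8, 97.5]
orientation: [-0.685, -3.065, 0.0]
ft_force: [-0.2, -0.2, -0.7]
width: 11.6
grasp_force: 30.0
```

{"api": "step_arm", "payload": {"deltas": [[[0,0,0.01],[0,0,0],-1],[[0,0,0.02],[0,0,0],-1],[[0,0,0.03],[0,0,0],-1],[[0,0,0.03],[0,0,0],-1],[[0,0,0.03],[0,0,0],-1]]}}

```text
t: 10.18
ee_pos: [532.6, -92.9, 88.9]
orientation: [-0.685, -3.065, 0.0]
ft_force: [-0.6, 0.0, -0.2]
width: 12.0
grasp_force: 30.0
```

{"api": "step_arm", "payload": {"deltas": [[[0,0,0.01],[0,0,0],-1],[[0,0,0.02],[0,0,0],-1],[[0,0,0.03],[0,0,0],-1],[[0,0,0.035],[0,0,0],-1],[[0,0,0.035],[0,0,0],-1]]}}

```text
t: 10.6
ee_pos: [532.5, -92.8, 78.2]
orientation: [-0.685, -3.065, 0.0]
ft_force: [-0.1, 0.0, -0.9]
width: 12.2
grasp_force: 30.0
```

{"api": "step_arm", "payload": {"deltas": [[[0,0,0.005],[0,0,0],-1],[[0,0,0.01],[0,0,0],-1],[[0,0,0.01],[0,0,0],-1]]}}

```text
t: 10.85
ee_pos: [532.7, -92.9, 75.4]
orientation: [-0.685, -3.066, -0.0]
ft_force: [1.2, -0.2, -1.2]
width: 11.6
grasp_force: 30.0
```

{"api": "step_arm", "payload": {"deltas": [[[0,0,0.005],[0,0,0],-1],[[0,0,0.01],[0,0,0],-1],[[0,0,0.012],[0,0,0],-1],[[0,0,0.012],[0,0,0],-1]]}}

```text
t: 11.18
ee_pos: [533.6, -92.8, 72.8]
orientation: [0.685, 3.064, 0.001]
ft_force: [-0.9, 1.3, 5.8]
width: 11.9
grasp_force: 30.0
```

{"api": "step_arm", "payload": {"deltas": [[[0,0,0.003],[0,0,0],-1],[[0,0,0.007],[0,0,0],-1],[[0,0,0.01],[0,0,0],-1],[[0,0,0.01],[0,0,0],-1]]}}

```text
t: 11.52
ee_pos: [534.4, -93.1, 70.4]
orientation: [0.684, 3.063, 0.0]
ft_force: [0.5, 0.5, 7.1]
width: 11.9
grasp_force: 30.0
```

{"api": "step_arm", "payload": {"deltas": [[[0,0,0.003],[0,0,0],-1],[[0,0,0.007],[0,0,0],-1],[[0,0,0.01],[0,0,0],-1],[[0,0,0.01],[0,0,0],-1]]}}

```text
t: 11.85
ee_pos: [533.4, -92.9, 65.9]
orientation: [0.685, 3.065, 0.0]
ft_force: [4.0, 0.5, -6.6]
width: 11.7
grasp_force: 30.0
```

{"api": "step_arm", "payload": {"deltas": [[[0,0,0.003],[0,0,0],-1],[[0,0,0.007],[0,0,0],-1],[[0,0,0.01],[0,0,0],-1],[[0,0,0.01],[0,0,0],-1]]}}

```text
t: 12.18
ee_pos: [532.4, -92.7, 62.4]
orientation: [-0.685, -3.065, -0.0]
ft_force: [1.9, 1.3, -7.1]
width: 11.9
grasp_force: 30.0
```

{"api": "step_arm", "payload": {"deltas": [[[0,0,0.003],[0,0,0],-1],[[0,0,0.005],[0,0,0],-1],[[0,0,0.006],[0,0,0],-1],[[0,0,0.006],[0,0,0],-1]]}}

```text
t: 12.52
ee_pos: [532.5, -93.0, 61.5]
orientation: [-0.685, -3.066, 0.0]
ft_force: [-1.7, -0.5, -0.4]
width: 11.5
grasp_force: 30.0
```

{"api": "step_arm", "payload": {"deltas": [[[0,0,0.002],[0,0,0],-1],[[0,0,0.003],[0,0,0],-1],[[0,0,0.003],[0,0,0],-1]]}}

```text
t: 12.77
ee_pos: [532.7, -93.0, 60.6]
orientation: [-0.685, -3.066, 0.0]
ft_force: [-2.6, -0.5, 4.2]
width: 11.6
grasp_force: 30.0
```

{"api": "step_arm", "payload": {"deltas": [[[0,0,0.003],[0,0,0],-1],[[0,0,0.004],[0,0,0],-1],[[0,0,0.004],[0,0,0],-1],[[0,0,0.004],[0,0,0],-1]]}}

```text
t: 13.1
ee_pos: [532.7, -93.0, 59.6]
orientation: [-0.685, -3.066, 0.0]
ft_force: [-2.8, 0.3, 7.1]
width: 11.6
grasp_force: 30.0
```

{"api": "step_arm", "payload": {"deltas": [[[0,0,0.002],[0,0,0],-1],[[0,0,0.003],[0,0,0],-1],[[0,0,0.003],[0,0,0],-1],[[0,0,0.003],[0,0,0],-1]]}}

```text
t: 13.43
ee_pos: [532.7, -93.0, 58.9]
orientation: [-0.685, -3.066, 0.0]
ft_force: [-4.1, -0.6, 9.6]
width: 11.9
grasp_force: 30.0
```

{"api": "step_arm", "payload": {"deltas": [[[0,0,0],[0,0,0],-1],[[0,0,0],[0,0,0],-1],[[0,0,0],[0,0,0],-1],[[0,0,0],[0,0,0],-1],[[0,0,0],[0,0,0],-1],[[0,0,0],[0,0,0],-1]]}}

```text
t: 13.93
ee_pos: [532.7, -93.0, 58.9]
orientation: [-0.685, -3.066, 0.0]
ft_force: [-4.4, -0.3, 9.6]
width: 12.0
grasp_force: 30.0
```

Steady at 9.6 N, so I'm handing it in.

```bash
python3 -c "
from workcell import *
print(close_job())"
```

```text
the job is handed in; nothing more can be done
None
```

The dipstick's blade is in the neck slot and the force dropped as at the click; I handed the job in still gripping and pressing at a steady 9.6 N on the wrist sensor, but no verdict came back.

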